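# Fit the tube rotor and shut the mini centrifuge

### The arm

A 6-joint arm with a two-finger parallel gripper is mounted at the origin on the work surface. World frame = base frame: x ahead of the robot, y to its left, z up, the work surface at z = 0. Lengths are in mm, angles in rad, forces in N, time in s.
With the tool pointing down it reaches from about 350 to 875 mm from the base axis. Payload 4.2 kg.
Tool frame: the origin (TCP) lies midway between the tips of the shut fingers; the grasp point (between the pads) lies 19 mm behind it; z points along the fingers, y is the direction in which the jaws open and shut (so a half turn about z gives the same grasp; the last joint's range is limited). The gripper opens to 85 mm and grips with 20 to 120 N. Pads are 22 mm wide; open, the fingers measure 114 mm over their backs; the gripper's body (76 mm by 85 mm) begins 54 mm behind the grasp point. The pads swing forward as they close: fully open they stand 13 mm farther back than shut.
Start: joints at [-0.91, 0.385, 0.008, 0, -1.194, -0.259], TCP at [244.435, -575.196, 231.312] pointing down, gripper open.
Joint ranges: [-3.14, 3.14], [-1.21, 2.06], [-1.07, 1.41], [-3.16, 2.05], [-2.99, -0.16], [-3.1, 3.1]. Speed limits (rad/s): [2.79, 2.79, 3.14, 3.14, 3.14, 3.14].

### API

Orientations are given as a unit quaternion [x, y, z, w].
In Python, from bench import read_state, get_image, job_done, search_frame, regions_of gives the robot as it stands.
- The arm moves only by the tool servo_tool, never from a script. Its arguments are lists of equal length, an entry for each row: "turn": the turn, a rotation vector about the world's x, y, z in rad, a list of three; "dp": the shift along the world's x, y, z in m, a list of three; "fingers": the finger opening in m, from 0 to 0.0854. In form: {"turn": [[rx, ry, rz], ...], "dp": [[tx, ty, tz], ...], "fingers": [fingers, ...]}. A call has exactly 5 rows; each row shifts and turns the pose as measured when the row begins; what a row does not reach is not made up. A row lasts 1/8 s, in which the tool goes at most 62.5 mm and 10.7 degrees, less where a joint would pass 70% of its speed; a pose out of reach is approached as far as the arm can. A call is refused whole if a number of a shift passes 0.0625 or a number of a turn 0.188, either way. A call with a gripper value outside its range is refused whole. The fingers move at their own pace and stop on an object; the grip force is fixed at half the most. Time passes only in rows, so rows that do not move let the fingers close, or fill a call up. It gives the time, the measured TCP pose, the force and the opening at its end, in the units of the state.
- read_state(): the state, without advancing time (a new reading comes with each control period).
- get_image(name): name is "scene" or "top" or "wrist"; returns a dict with "img" (420x560x3 uint8, red, green, blue), "vfov" (degrees; the focal length in pixels is half the picture's height over the tangent of half this angle, whatever the lens; pixels are square), "cx", "cy" (the principal point, pixels), "world_from_camera" (4x4, takes a point from camera to world coordinates); the wrist camera has in their place "mount" (4x4, takes a point from camera to tool coordinates, whose origin is the TCP and whose axes are the flange's). Camera axes: x right, y down, z forward; pixel columns grow to the right and rows downward; lengths in mm; the calibration is good to about 2 mm. The wrist camera is an equidistant fisheye: a pixel r from the principal point sees the ray r / f radians off the axis. A picture is of the moment at which its call begins: read the wrist's pose just before it. There is no depth.
- job_done(): hands the job in, once; it reports no verdict.
Trained networks look in the newest picture that a camera, given by its name, has taken for a name from the list of things; names that differ only in an ending like _2 or _b are one class to them, and where a whole thing is asked for, a point or a joint stands for the part that bears it (a point fixed in the world has none). Each returns a list of dicts, best first, with "score" (0 to 1); they miss things now and then, are a little off and sometimes report something else, mostly with a low value. They report only what shows in the picture. A call takes as long as a camera call.
- search_frame(query, camera): "box" ([left, top, width, height] in pixels, round what is visible of it).
- regions_of(query, camera): "region" (420x560 bool, what is visible of it) and "box" ([left, top, width, height] in pixels, round what is visible of it).
The state is a dict: "clock": time; "joints": joint angles; "joint_vel": joint speeds; "joint_efforts": joint torques, N m; "position": TCP position; "ee_rot": TCP orientation; "contact_force": force on the tool from outside, world axes, zero at the start; "wrist_torque": the same for the moment, N m; "gripper_width": finger opening in mm.
Only numpy, scipy, OpenCV 4.12 (cv2) and the standard library are available. Lean on these libraries where they do the work, as an engineer would, in place of code of your own. Each camera call takes 0.05 s, during which the arm holds its last target. There are 200 camera calls.

### The job

Get the mini centrifuge ready for the next group: take the round rotor with the eight tube holes and fit it on the drive spindle, turned so that the flat in its bore meets the flat on the spindle, and lower it gently, not dropping or forcing it, until it sits right down on the shoulder. Then let go and close the clear lid fully without slamming it. Leave the rectangular strip rotor and everything else on the bench where it is.

Things in the scene. Friction and masses are not known exactly. Their poses are not given: they have to be found in the camera images.
- tube_rotor: Round grey rotor, loose, about 140 g: plate 92 mm across (contact to 97) with eight 11 mm tube holes, top face 22 mm up, on a black tapered body. Central hub 30 mm (x) by 26 mm (y), to 52 mm up: grip its flat parallel sides, which face +y and -y. D-bore right through it: 15.2 mm diameter, flat 4.1 mm from the axis on the +x side. Origin: underside centre, on the bore axis; z up.
- rotor_index (a point): Point on the tube rotor's plate, on the thin black line that marks the side of the bore's flat: 40 mm from the axis in the rotor's +x, 22 mm above the underside.
- centrifuge: Mini centrifuge, fixed: white body 170 mm (x) by 152 mm (y), rim 70 mm high; a sloping control panel on the -x side reaches 128 mm from the origin. Round open bowl, 116 mm across, 30 mm deep, centred on the origin, the spindle in its middle. Origin: on the bench under the spindle's axis; x points from the panel to the lid's hinge at the rear, z up.
- spindle_seat (a point): Centre of the shoulder at the foot of the steel spindle, 45 mm above the bench, where the rotor's underside must rest. Spindle: upright, 14 mm diameter, 32 mm long, a flat 3.5 mm from the axis on the side facing this frame's +x, top 6 mm tapered to 0.72. Rotor home: both frames coincide (it enters within 0.1 rad). The spindle turns about z against a drag of 0.03 N m.
- lid (a joint): Angle of the clear lid about its rear hinge: 0 fully shut, grows as it opens, 2.1 at its stop; it starts well open, past upright. A stiff hinge (0.22 N m): the lid stays where it is left.
- lid_hinge (a point): Middle of the hinge line, 88 mm behind the spindle's axis, 71 mm above the bench. Turns with the lid: y along the hinge, x to the rear and z up when shut; opening raises the front (-x). The lid is a clear box open below: 146 mm wide, x = -8 to -166 mm, outer top face at z = 45 mm; a grey finger tab 44 mm wide reaches x = -180 mm at z = 2 to 7 mm.
- lid_top (a point): Point on the outer top face of the lid near its front edge, at -148, 0, 45 mm in the hinge frame; push here to shut it. Its z axis is the outward normal of that face.
- strip_rotor: The other rotor, to be left alone: rectangular, grey, 108 by 84 mm and 18 mm high with two rows of eight small holes and a similar hub 46 mm high. Loose. Origin: centre of the underside.
- cup: White plastic cup, 85 mm high, 74 mm across the rim, loose. Origin: centre of the underside.
- cup2: A second white plastic cup of the same size, loose. Origin: centre of the underside.
- dish: Glass Petri dish, 90 mm across, 16 mm high, loose. Origin: centre of the underside.
- staining_dish: Greenish glass slide-staining dish, 92 by 66 by 42 mm, loose. Origin: centre of the underside.
- phone: Black mobile phone lying flat, 150 by 73 by 9 mm. Origin: centre of the underside.
- tool_tray: Grey tray of dissecting tools, 200 by 105 by 34 mm, loose. Origin: centre of the underside.
- slides: Small cardboard box of glass slides, 85 by 34 by 32 mm, loose. Origin: centre of the underside.

How it is judged:
By the outcome, as a careful person would: the job done as asked, in the order asked, and still so for the second after the job is handed in, with the robot touching nothing.
It also fails if it takes over 64 s, if anything falls off the work surface, if the arm or the gripper's body presses on something with over 40 N, if the wrist force passes 120 N, or if a joint passes its speed limit or range.

## Working session

There is one attempt and no reset: what is moved stays moved. The work goes in short steps, Python scripts to look and compute and a tool call to move; the robot and the scene stay as the last step left them, time stands still between calls to the robot, and variables do not carry over. Pictures are saved under pics/ and viewed, about 8 in all and at most 12, crops included, and the job is handed in when it is done.

Besides the shell and the picture viewer there is one more tool, called by a JSON object that holds its "fn" and its "kwargs", one argument or row to a line. servo_tool: Moves the arm, as the interface text tells. Its arguments: {"type":"object","properties":{"turn":{"type":"array","items":{"type":"array","items":{"type":"number"}}},"dp":{"type":"array","items":{"type":"array","items":{"type":"number"}}},"fingers":{"type":"array","items":{"type":"number"}}},"required":["turn","dp","fingers"]}

```bash
mkdir -p pics
cat > h.py <<'E'
import numpy as np,cv2
from bench import *
from scipy.spatial.transform import Rotation as R
def cam(n):
    s=read_state(); d=get_image(n)
    if n=='wrist':
        T=np.eye(4);T[:3,:3]=R.from_quat(s['ee_rot']).as_matrix();T[:3,3]=s['position'];d['W']=T@np.array(d['mount'])
    else: d['W']=np.array(d['world_from_camera'])
    d['f']=210/np.tan(np.radians(d['vfov']/2)); d['n']=n; return d
def ray(d,u,v):
    x=(u-d['cx'])/d['f'];y=(v-d['cy'])/d['f']
    if d['n']=='wrist':
        r=np.hypot(x,y)+1e-12;c=np.array([np.sin(r)*x/r,np.sin(r)*y/r,np.cos(r)])
    else: c=np.array([x,y,1.])
    return d['W'][:3,3],d['W'][:3,:3]@c
def onz(d,u,v,z):
    o,c=ray(d,u,v);return o+c*(z-o[2])/c[2]
def proj(d,p):
    c=np.linalg.inv(d['W'])@np.append(p,1);
    if d['n']=='wrist':
        r=np.hypot(c[0],c[1])+1e-12;t=np.arctan2(r,c[2])/r*d['f'];return np.array([d['cx']+c[0]*t,d['cy']+c[1]*t])
    return np.array([d['cx']+d['f']*c[0]/c[2],d['cy']+d['f']*c[1]/c[2]])
def save(d,name,sc=1,crop=None):
    im=d['img']
    if crop: a,b,w,h=crop;im=im[b:b+h,a:a+w]
    cv2.imwrite('pics/'+name,cv2.resize(im,None,fx=sc,fy=sc,interpolation=cv2.INTER_CUBIC)[:,:,::-1])
E
python3 - <<'E'
from h import *
s=read_state();print({k:np.round(v,3).tolist() for k,v in s.items()})
for n in ['top','scene','wrist']:
    d=cam(n);save(d,n+'.png');print(n,d['vfov'],d['cx'],d['cy'],np.round(d['W'],2).tolist(), np.shape(d.get('mount')))
    for q in ['tube_rotor','centrifuge','lid','strip_rotor','rotor_index','spindle_seat','lid_top']:
        r=search_frame(q,n)
        print(q,[(np.round(x['box']).tolist(),round(x['score'],2)) for x in r[:2]])
a=[cv2.imread(f'pics/{n}.png') for n in ['top','scene']]
E
```

```text
{'clock': 0.0, 'joints': [-0.91, 0.386, 0.007, -0.001, -1.194, -0.259], 'joint_vel': [0.002, 0.002, 0.001, 0.0, -0.002, 0.0], 'joint_efforts': [0.001, -39.228, 18.84, 4.186, -0.005, 0.0], 'position': [244.192, -574.675, 230.22], 'ee_rot': [-0.199, 0.98, 0.001, -0.0], 'contact_force': [-0.798, -0.256, 0.123], 'wrist_torque': [0.019, -0.01, -0.07], 'gripper_width': 85.128}
top 53.56428047474591 275.81274947800995 203.58367055318197 [[-0.03, -0.99, 0.1, 498.6], [-1.0, 0.03, 0.03, -12.91], [-0.03, -0.1, -0.99, 1072.68], [0.0, 0.0, 0.0, 1.0]] ()
tube_rotor [([359.0, 186.0, 35.0, 34.0], 0.83), ([180.0, 176.0, 78.0, 57.0], 0.32)]
centrifuge [([180.0, 178.0, 88.0, 136.0], 0.65)]
lid [([182.0, 176.0, 72.0, 55.0], 0.61), ([441.0, 189.0, 34.0, 37.0], 0.53)]
strip_rotor [([312.0, 232.0, 49.0, 51.0], 0.63), ([226.0, 260.0, 13.0, 10.0], 0.57)]
rotor_index [([358.0, 185.0, 29.0, 36.0], 0.93)]
spindle_seat [([228.0, 262.0, 12.0, 6.0], 0.46)]
lid_top [([181.0, 175.0, 72.0, 52.0], 0.68)]
scene 46.08934700571067 274.64305045870736 209.03454321296056 [[-0.75, 0.42, -0.5, 1184.0], [0.66, 0.48, -0.58, 699
[... 200 characters left out ...]
[275.0, 182.0, 71.0, 77.0], 0.72), ([127.0, 184.0, 73.0, 63.0], 0.4)]
strip_rotor [([255.0, 179.0, 36.0, 22.0], 0.68), ([196.0, 183.0, 36.0, 22.0], 0.51)]
rotor_index [([277.0, 185.0, 70.0, 75.0], 0.74), ([195.0, 182.0, 36.0, 23.0], 0.56)]
spindle_seat [([341.0, 218.0, 4.0, 13.0], 0.44)]
lid_top [([278.0, 183.0, 68.0, 76.0], 0.82)]
wrist 65.70646984690485 279.9948958921531 207.59163088526307 [[-0.39, 0.87, 0.3, 168.5], [0.92, 0.37, 0.13, -607.77], [0.0, 0.32, -0.95, 373.41], [0.0, 0.0, 0.0, 1.0]] (4, 4)
tube_rotor []
centrifuge [([512.0, 342.0, 48.0, 69.0], 0.92)]
lid []
strip_rotor [([423.0, 369.0, 23.0, 35.0], 0.93)]
rotor_index []
spindle_seat [([531.0, 395.0, 8.0, 9.0], 0.62)]
lid_top []
```

View pics/top.png

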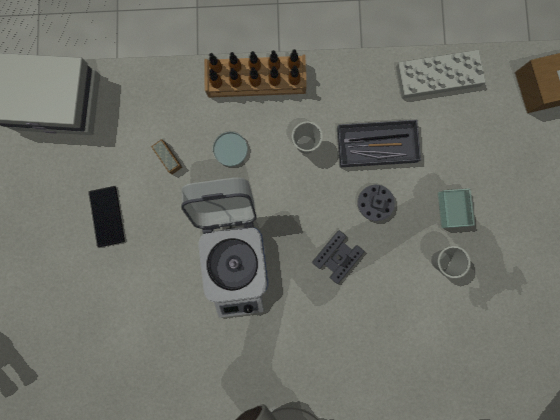

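View pics/scene.png

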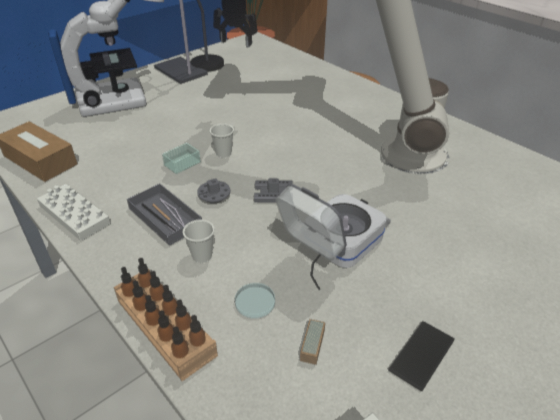

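Run:
```python
from h import *
d=cam('top')
print('rotor',onz(d,377,203,22),'spindle',onz(d,235.5,263,77),'strip',onz(d,339,257,20))
for q in ['tube_rotor','strip_rotor','spindle_seat']:
    for x in regions_of(q,'top')[:1]:
        m=cv2.moments(x['region'].astype(np.uint8),True);print(q,m['m10']/m['m00'],m['m01']/m['m00'])
print('cam y dir/ mount',np.round(get_image('wrist')['mount'],3).tolist())
a=d['img'][178:228,350:405];b=d['img'][170:325,175:275]
a=cv2.resize(a,None,fx=7,fy=7,interpolation=cv2.INTER_CUBIC);b=cv2.resize(b,None,fx=3.8,fy=3.8,interpolation=cv2.INTER_CUBIC)
c=np.zeros((600,790,3),np.uint8);c[:350,:385]=a;c[:589,395:775]=b
cv2.imwrite('pics/c1.png',c[:,:,::-1])
```

```text
rotor [ 596.05906337 -236.69533514   22.        ] spindle [457.96983966 116.53379018  77.        ] strip [ 463.66408297 -135.91172997   20.        ]
tube_rotor 375.43052837573384 201.9549902152642
strip_rotor 337.7497975708502 256.18785425101214
spindle_seat 218.22742786224015 202.79242941358982
cam y dir/ mount [[0.0, -0.946, -0.324, 82.607], [1.0, 0.0, 0.0, -0.303], [-0.0, -0.324, 0.946, -142.081], [0.0, 0.0, 0.0, 1.0]]
```

View pics/c1.png

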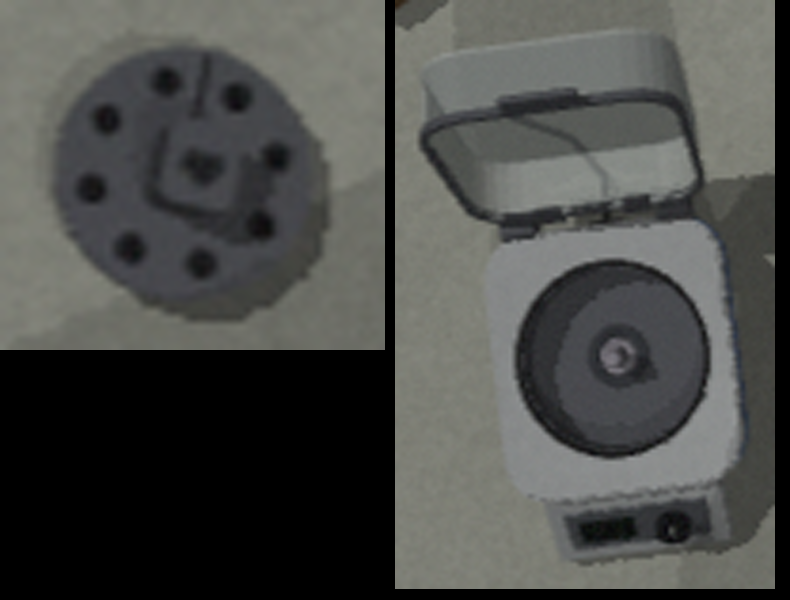

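{"fn": "servo_tool", "kwargs": {
  "turn": [
    [0,0,-0.11],
    [0,0,-0.11],
    [0,0,-0.11],
    [0,0,-0.11],
    [0,0,-0.11]
  ],
  "dp": [
    [0.06,0.058,0],
    [0.06,0.058,0],
    [0.06,0.058,0],
    [0.06,0.058,0],
    [0.06,0.058,0]
  ],
  "fingers": [0.0854,0.0854,0.0854,0.0854,0.0854]
}}

```text
clock: 2.08
position: [470.2, -356.3, 231.4]
ee_rot: [0.087, 0.996, -0.001, 0.0]
contact_force: [1.4, -0.4, -0.4]
gripper_width: 85.5
```

{"fn": "servo_tool", "kwargs": {
  "turn": [
    [0,0,0],
    [0,0,0],
    [0,0,0],
    [0,0,0],
    [0,0,0]
  ],
  "dp": [
    [0.05,0.048,-0.005],
    [0.05,0.048,-0.01],
    [0.025,0.024,0],
    [0,0,0],
    [0,0,0]
  ],
  "fingers": [0.0854,0.0854,0.0854,0.0854,0.0854]
}}

```text
clock: 2.7
position: [588.0, -241.7, 217.9]
ee_rot: [0.085, 0.996, -0.001, 0.001]
contact_force: [-0.4, -0.5, 0.2]
gripper_width: 85.2
```

Run:
```python
from h import *
d=cam('wrist');print(read_state()['position'],read_state()['joint_vel'])
r=search_frame('tube_rotor','wrist');print(r[:2])
b=np.array(r[0]['box']).astype(int);x0,y0=max(b[0]-10,0),max(b[1]-10,0)
s=4
save(d,'w1.png',s,(x0,y0,min(b[2]+20,195),min(b[3]+20,145)));print(x0,y0)
```

```text
[ 587.86962874 -241.88067088  217.94648431] [-0.01524504 -0.00491156 -0.00395075  0.00071087  0.00152    -0.00194283]
[{'box': [246.0, 146.2, 83.4, 78.7], 'score': 0.85}, {'box': [410.8, 259.7, 68.9, 66.7], 'score': 0.32}]
236 136
```

View pics/w1.png

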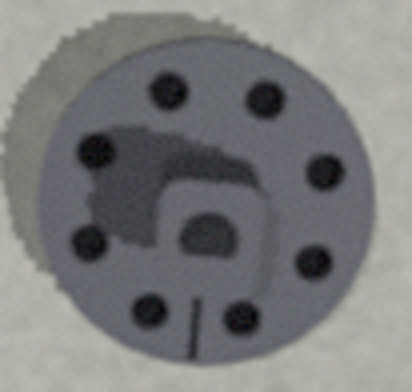

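Run:
```python
from h import *
d=cam('wrist')
H=[(168,91),(266,100),(326,172),(313,261),(241,318),(149,311),(89,243),(96,152)]
P=np.array([onz(d,236+(u)/4-.4,136+(v)/4-.4,22)[:2] for u,v in H])
c=P.mean(0);q=P-c;print(c,np.hypot(*q.T),np.degrees(np.arctan2(q[:,1],q[:,0])))
for u,v in [(196,298),(192,357),(210,238)]:
    print(onz(d,236+u/4-.4,136+v/4-.4,52 if v==238 else 22))
i=onz(d,236+192/4-.4,136+357/4-.4,22)[:2]-c;print(np.arctan2(i[1],i[0]))
a=np.arctan2(q[:,1],q[:,0]);k=np.angle(np.mean(np.exp(8j*a)));print('yaw mod45',[(k-np.pi)/8+j*np.pi/4 for j in (-1,0,1)])
# centrifuge from top: hole rays
t=cam('top')
off=lambda u,v:((u-395)/3.8+175-.4,v/3.8+170-.4)
print('bowl rim c',onz(t,*off(613.5,357),70))
A=onz(t,*off(500,262),70)
for n,(u,v),z in [('spin top',(617,354),77),('hingeL',(502,232),71),('hingeR',(692,212),71),('panL',(570,560),20),('panR',(722,543),20)]: print(n,onz(t,*off(u,v),z))
```

```text
[ 599.39429645 -236.5358032 ] [33.44449855 33.40053591 33.65632599 33.06294853 33.27956038 33.56847773
 33.35434822 33.20690075] [-171.9659155   142.32593363   97.48891472   52.99335103    7.53851405
  -37.44769611  -82.22146927 -127.28925296]
[ 624.47557264 -243.50376057   22.        ]
[ 641.58725638 -247.49540867   22.        ]
[ 599.01919051 -236.0849579    52.        ]
-0.25413352203349854
yaw mod45 [np.float64(-1.0440945614888197), np.float64(-0.25869639809137146), np.float64(0.5267017653060768)]
bowl rim c [456.59961835 125.64486199  70.        ]
spin top [458.69693471 122.44441208  77.        ]
hingeL [537.33967659 195.35289276  71.        ]
hingeR [546.51815689  73.89933883  71.        ]
panL [323.58704714 163.4401083   20.        ]
panR [332.2345002   63.51514523  20.        ]
```

{"fn": "servo_tool", "kwargs": {
  "turn": [
    [0,0,-0.05],
    [0,0,-0.038],
    [0,0,0],
    [0,0,0],
    [0,0,0]
  ],
  "dp": [
    [0.011,0.0055,-0.01],
    [0,0,-0.05],
    [0,0,-0.05],
    [0,0,-0.02],
    [0,0,0]
  ],
  "fingers": [0.0854,0.0854,0.0854,0.0854,0.0854]
}}

```text
clock: 3.52
position: [596.7, -241.7, 88.3]
ee_rot: [0.134, 0.991, -0.002, 0.004]
contact_force: [0.9, -0.1, -0.6]
gripper_width: 84.9
```

Run:
```python
from h import *
s=read_state();x=R.from_quat(s['ee_rot']).as_matrix();print(s['position'],np.arctan2(-x[1,0],-x[0,0]),x[:,2],x[:,1])
d=cam('wrist')
for p in [(599.2,-236.4,52),(599.2+40*np.cos(.258),-236.4-40*np.sin(.258),22)]: print(proj(d,np.array(p)))
r=search_frame('tube_rotor','wrist');print(r[:1]);save(d,'w2.png')
```

```text
[ 596.70645246 -241.72642466   88.25371335] -0.26905629609045295 [ 0.00813339 -0.0044709  -0.99995693] [ 0.26583989  0.9640148  -0.00214793]
[289.08078048 242.48586608]
[288.08032424 273.60041222]
[{'box': [220.7, 159.2, 133.5, 121.1], 'score': 0.7}]
```

View pics/w2.png

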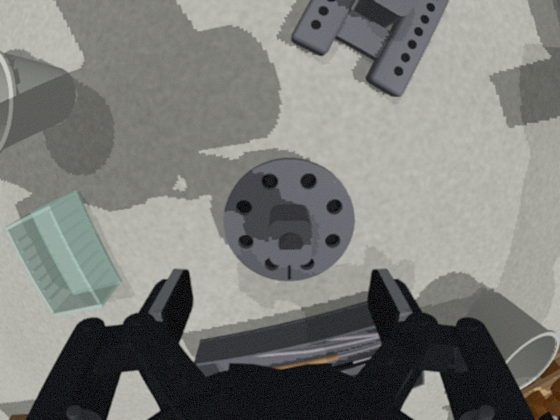

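{"fn": "servo_tool", "kwargs": {
  "turn": [
    [0.0045,0.008,0.01],
    [0,0,0],
    [0,0,0],
    [0,0,0],
    [0,0,0]
  ],
  "dp": [
    [0.0025,0.0055,0],
    [0,0,-0.02],
    [0,0,-0.02],
    [0,0,-0.015],
    [0,0,0]
  ],
  "fingers": [0.0854,0.0854,0.0854,0.0854,0.0854]
}}

```text
clock: 4.25
position: [606.2, -236.5, 42.1]
ee_rot: [0.128, 0.992, -0.0, 0.009]
contact_force: [-0.1, 0.0, -0.4]
gripper_width: 85.6
```

```bash
cat > st.py <<'E'
from h import *
s=read_state();x=R.from_quat(s['ee_rot']).as_matrix()
print(s['clock'],np.round(s['position'],2),'yaw',round(np.arctan2(-x[1,0],-x[0,0]),4),'fix tilt wx,wy',round(-x[1,2],4),round(x[0,2],4),'w',round(s['gripper_width'],1),'F',np.round(s['contact_force'],1),np.round(s['wrist_torque'],2))
E
python3 st.py
```

```text
4.25 [ 606.24 -236.5    42.07] yaw -0.256 fix tilt wx,wy 0.0031 0.0184 w 85.6 F [-0.1  0.  -0.4] [-0.01  0.03  0.  ]
```

{"fn": "servo_tool", "kwargs": {
  "turn": [
    [0.003,0.018,0],
    [0,0.004,0],
    [0,0,0],
    [0,0,0],
    [0,0,0]
  ],
  "dp": [
    [-0.007,0,0],
    [0,0,-0.005],
    [0,0,-0.004],
    [0,0,0],
    [0,0,0]
  ],
  "fingers": [0.0854,0.0854,0.0854,0.0854,0.0854]
}}

```text
clock: 4.88
position: [600.4, -236.8, 35.0]
ee_rot: [0.127, 0.992, -0.001, -0.0]
contact_force: [-0.1, -0.3, 0.4]
gripper_width: 85.6
```

```bash
python3 st.py
```

```text
4.875 [ 600.39 -236.8    35.04] yaw -0.2554 fix tilt wx,wy 0.0009 -0.0009 w 85.6 F [-0.1 -0.3  0.4] [-0.04  0.02  0.01]
```

{"fn": "servo_tool", "kwargs": {
  "turn": [
    [0,0,0],
    [0,0,0],
    [0,0,0],
    [0,0,0],
    [0,0,0]
  ],
  "dp": [
    [-0.001,0,-0.005],
    [0,0,-0.004],
    [0,0,0],
    [0,0,0],
    [0,0,0]
  ],
  "fingers": [0.0854,0.0854,0.0854,0.06,0.045]
}}

```text
clock: 5.5
position: [599.3, -236.8, 25.4]
ee_rot: [0.127, 0.992, -0.001, -0.0]
contact_force: [-0.7, -0.7, -0.3]
gripper_width: 51.8
```

```bash
python3 st.py
```

```text
5.5 [ 599.31 -236.8    25.38] yaw -0.2553 fix tilt wx,wy 0.0009 -0.001 w 51.8 F [-0.7 -0.7 -0.3] [ 0.01  0.01 -0.04]
```

{"fn": "servo_tool", "kwargs": {
  "turn": [
    [0,0,0],
    [0,0,0],
    [0,0,0],
    [0,0,0],
    [0,0,0]
  ],
  "dp": [
    [0,0,0.001],
    [0,0,0],
    [0,0,0],
    [0,0,0],
    [0,0,0]
  ],
  "fingers": [0.03,0.02,0.015,0.015,0.015]
}}

```text
clock: 6.12
position: [599.7, -236.8, 26.9]
ee_rot: [0.127, 0.992, -0.001, 0.0]
contact_force: [-0.3, -0.9, 0.3]
gripper_width: 24.8
```

```bash
python3 st.py
```

```text
6.125 [ 599.67 -236.84   26.88] yaw -0.2553 fix tilt wx,wy 0.0011 0.0001 w 24.8 F [-0.3 -0.9  0.3] [ 0.07 -0.01  0.  ]
```

{"fn": "servo_tool", "kwargs": {
  "turn": [
    [0,0,0],
    [0,0,0],
    [0,0,0],
    [0,0,0],
    [0,0,0]
  ],
  "dp": [
    [0,0,0.02],
    [0,0,0.045],
    [0,0,0.055],
    [0,0,0.055],
    [0,0,0.04]
  ],
  "fingers": [0.015,0.015,0.015,0.015,0.015]
}}

```text
clock: 6.75
position: [593.1, -235.1, 239.1]
ee_rot: [0.128, 0.992, 0.001, -0.009]
contact_force: [0.4, -0.7, -2.6]
gripper_width: 24.7
```

{"fn": "servo_tool", "kwargs": {
  "turn": [
    [0,0,0.07],
    [0,0,0.09],
    [0,0,0.09],
    [0,0,0.07],
    [0,0,0]
  ],
  "dp": [
    [-0.03,0.05,0],
    [-0.035,0.06,0],
    [-0.035,0.06,0],
    [-0.03,0.06,0],
    [0,0.03,0]
  ],
  "fingers": [0.015,0.015,0.015,0.015,0.015]
}}

```text
clock: 7.38
position: [468.1, 11.9, 240.3]
ee_rot: [-0.034, 0.999, 0.001, -0.007]
contact_force: [0.3, -0.2, -1.5]
gripper_width: 25.0
```

```bash
python3 st.py; rm -f x
```

```text
7.375 [468.06  11.86 240.28] yaw 0.0672 fix tilt wx,wy -0.001 -0.0137 w 25.0 F [ 0.3 -0.2 -1.5] [-0.03 -0.18 -0.07]
```

Settle, fix tilt, and look.

{"fn": "servo_tool", "kwargs": {
  "turn": [
    [0,-0.013,0],
    [0,0,0],
    [0,0,0],
    [0,0,0],
    [0,0,0]
  ],
  "dp": [
    [0,0,-0.02],
    [0,0,0],
    [0,0,0],
    [0,0,0],
    [0,0,0]
  ],
  "fingers": [0.015,0.015,0.015,0.015,0.015]
}}

```text
clock: 8.0
position: [467.7, 13.3, 220.9]
ee_rot: [-0.035, 0.999, 0.001, 0.0]
contact_force: [-0.3, -0.2, -1.9]
gripper_width: 25.2
```

```bash
python3 st.py;python3 - <<'E'
from h import *
d=cam('wrist');save(d,'w3.png',1.4)
p=read_state()['position']
print('pred spindle',proj(d,np.array([457.5,124,77])),'own bore top',proj(d,p+[0,0,25]))
for q in ['spindle_seat','tube_rotor','rotor_index','lid']:print(q,[x['box']+[x['score']] if isinstance(x['box'],list) else (x['box'],x['score']) for x in search_frame(q,'wrist')[:2]])
E
```

```text
8.0 [467.67  13.34 220.9 ] yaw 0.0698 fix tilt wx,wy -0.0018 0.0003 w 25.2 F [-0.3 -0.2 -1.9] [-0.01 -0.   -0.03]
pred spindle [396.04350104 189.92467218] own bore top [280.01092568 300.04996589]
spindle_seat [[375.1, 171.7, 25.8, 25.5, 0.71]]
tube_rotor [[192.2, 178.7, 173.7, 153.1, 0.76], [0.0, 205.7, 23.3, 61.8, 0.6]]
rotor_index []
lid [[352.0, 265.7, 142.8, 152.2, 0.65]]
```

View pics/w3.png

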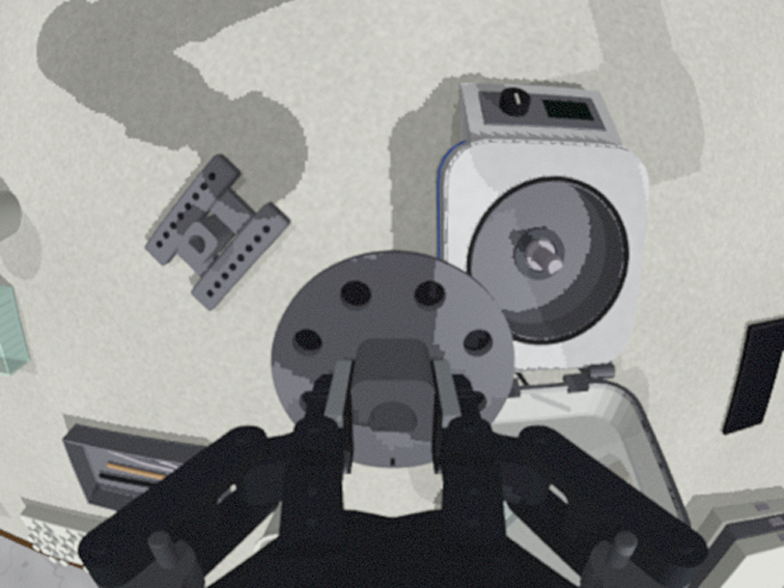

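Run:
```python
from h import *
d=cam('wrist');
a=cv2.resize(d['img'][155:210,365:420],None,fx=9,fy=9,interpolation=cv2.INTER_CUBIC)
b=cv2.resize(d['img'][50:295,305:485],None,fx=1.6,fy=2.4,interpolation=cv2.INTER_CUBIC)
c=np.zeros((590,790,3),np.uint8);c[:495,:495]=a;c[:588,500:788]=b
cv2.imwrite('pics/w4.png',c[:,:,::-1])
```

```text
(no output)
```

View pics/w4.png

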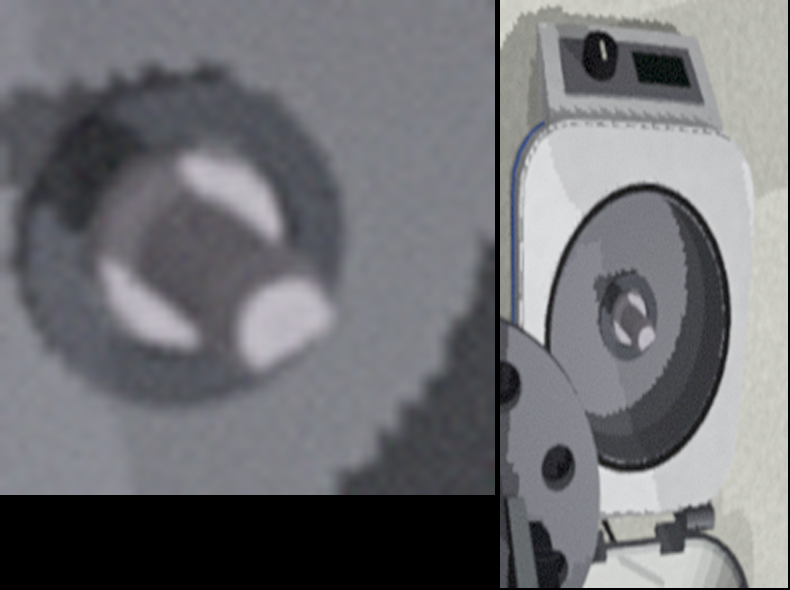

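{"fn": "servo_tool", "kwargs": {
  "turn": [
    [0,0,0],
    [0,0,0],
    [0,0,0],
    [0,0,0],
    [0,0,0]
  ],
  "dp": [
    [0,0.025,-0.03],
    [0,0.02,-0.02],
    [0,0,-0.01],
    [0,0,0],
    [0,0,0]
  ],
  "fingers": [0.015,0.015,0.015,0.015,0.015]
}}

```text
clock: 8.93
position: [468.6, 59.0, 160.6]
ee_rot: [-0.035, 0.999, 0.001, 0.002]
contact_force: [-0.4, 0.7, -2.8]
gripper_width: 24.8
```

```bash
python3 st.py;python3 - <<'E'
from h import *
d=cam('wrist')
r=search_frame('spindle_seat','wrist');print(r[:1], proj(d,np.array([457.5,124,77])))
b=r[0]['box'];x0=int(b[0]+b[2]/2-32);y0=int(b[1]+b[3]/2-32);print(x0,y0)
a=cv2.resize(d['img'][y0:y0+65,x0:x0+65],None,fx=9,fy=9,interpolation=cv2.INTER_CUBIC)
print(a.shape);b=cv2.resize(d['img'],(200,150))
c=np.zeros((590,790,3),np.uint8);c[:a.shape[0],:a.shape[1]]=a;c[:150,590:]=b
cv2.imwrite('pics/w5.png',c[:,:,::-1])
E
```

```text
8.925 [468.58  59.01 160.59] yaw 0.0697 fix tilt wx,wy -0.0021 0.0034 w 24.8 F [-0.4  0.7 -2.8] [-0.   -0.   -0.01]
[{'box': [347.7, 181.0, 28.0, 32.8], 'score': 0.88}] [367.1047433  205.69553238]
329 165
(585, 585, 3)
```

View pics/w5.png

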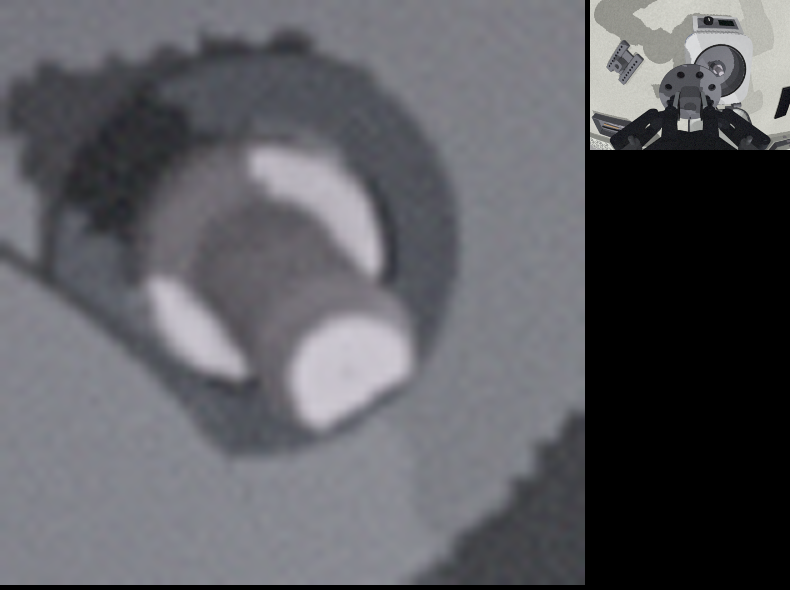

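```bash
cat > sp.py <<'E'
from h import *
def an(d,x0,y0,c,pts,s=9):
    f=lambda u,v:onz(d,x0+(u+.5)/s-.5,y0+(v+.5)/s-.5,77)
    C=f(*c);a,b=f(*pts[0]),f(*pts[1]);t=(b-a)[:2];n=np.array([t[1],-t[0]])/np.hypot(*t)
    if n@((a-C)[:2])<0:n=-n
    print('C',C,'yaw flat',np.arctan2(n[1],n[0]),'dist',n@((a-C)[:2]),'len',np.hypot(*t))
E
python3 - <<'E'
from sp import *
d=cam('wrist');an(d,329,165,(350,375),[(412,365),(322,430)])
f=lambda u,v:onz(d,329+u/9-.4,165+v/9-.4,77)
for p in [(288,375),(350,313)]:print(f(*p))
E
```

```text
C [457.8883524  124.37537757  77.        ] yaw flat 0.730765493891715 dist 2.6071328264394342 len 9.380562215047576
[458.29675957 119.02343619  77.        ]
[452.53773207 123.56298211  77.        ]
```

{"fn": "servo_tool", "kwargs": {
  "turn": [
    [0,0.003,0.1],
    [0,0,0.16],
    [0,0,0.16],
    [0,0,0.16],
    [0,0,0.08]
  ],
  "dp": [
    [0,0.02,0],
    [-0.005,0.025,0],
    [-0.005,0.02,0],
    [0,0,-0.01],
    [0,0,-0.01]
  ],
  "fingers": [0.015,0.015,0.015,0.015,0.015]
}}

```text
clock: 9.7
position: [460.3, 125.7, 143.8]
ee_rot: [-0.366, 0.931, 0.003, 0.004]
contact_force: [0.3, 0.7, -2.6]
gripper_width: 24.6
```

```bash
python3 st.py; python3 -c "
from h import *
print(np.round(read_state()['joints'],2))"
```

```text
9.7 [460.3  125.69 143.8 ] yaw 0.7489 fix tilt wx,wy -0.0077 0.0052 w 24.6 F [ 0.3  0.7 -2.6] [-0.01 -0.03 -0.  ]
[ 0.61  0.22 -0.47 -0.   -0.87 -1.42]
```

{"fn": "servo_tool", "kwargs": {
  "turn": [
    [-0.007,0.005,-0.018],
    [0,0,0],
    [0,0,0],
    [0,0,0],
    [0,0,0]
  ],
  "dp": [
    [-0.0025,-0.0013,0],
    [0,0,-0.012],
    [0,0,-0.008],
    [0,0,-0.005],
    [0,0,0]
  ],
  "fingers": [0.015,0.015,0.015,0.015,0.015]
}}

```text
clock: 10.32
position: [457.9, 123.8, 117.9]
ee_rot: [-0.355, 0.935, 0.0, 0.0]
contact_force: [0.5, 0.3, -2.1]
gripper_width: 25.2
```

```bash
python3 st.py
```

```text
10.325 [457.94 123.77 117.85] yaw 0.7252 fix tilt wx,wy -0.0003 0.0006 w 25.2 F [ 0.5  0.3 -2.1] [-0.03 -0.02  0.01]
```

{"fn": "servo_tool", "kwargs": {
  "turn": [
    [0,0,0.004],
    [0,0,0],
    [0,0,0],
    [0,0,0],
    [0,0,0]
  ],
  "dp": [
    [0,0.0006,-0.004],
    [0,0,-0.004],
    [0,0,-0.003],
    [0,0,-0.002],
    [0,0,0]
  ],
  "fingers": [0.015,0.015,0.015,0.015,0.015]
}}

```text
clock: 10.95
position: [458.4, 124.7, 104.3]
ee_rot: [-0.357, 0.934, 0.0, 0.001]
contact_force: [0.0, -0.3, -2.2]
gripper_width: 25.0
```

```bash
python3 st.py
```

```text
10.95 [458.37 124.68 104.34] yaw 0.7294 fix tilt wx,wy -0.0008 0.0016 w 25.0 F [ 0.  -0.3 -2.2] [-0.02  0.06  0.01]
```

{"fn": "servo_tool", "kwargs": {
  "turn": [
    [0,0.001,0],
    [0,0,0],
    [0,0,0],
    [0,0,0],
    [0,0,0]
  ],
  "dp": [
    [-0.0004,-0.0002,-0.001],
    [0,0,-0.0015],
    [0,0,-0.0015],
    [0,0,-0.001],
    [0,0,0]
  ],
  "fingers": [0.015,0.015,0.015,0.015,0.015]
}}

```text
clock: 11.58
position: [458.1, 124.5, 99.2]
ee_rot: [-0.357, 0.934, 0.0, 0.001]
contact_force: [0.5, -0.2, -1.3]
gripper_width: 24.7
```

```bash
python3 st.py
```

```text
11.575 [458.11 124.54  99.24] yaw 0.7294 fix tilt wx,wy -0.0011 0.0011 w 24.7 F [ 0.5 -0.2 -1.3] [-0.02 -0.   -0.01]
```

Underside at 72.3 mm, inside the taper, no contact. Continue slowly.

{"fn": "servo_tool", "kwargs": {
  "turn": [
    [0,0.001,0],
    [0,0,0],
    [0,0,0],
    [0,0,0],
    [0,0,0]
  ],
  "dp": [
    [0,0,-0.0015],
    [0,0,-0.0015],
    [0,0,-0.0015],
    [0,0,-0.001],
    [0,0,0]
  ],
  "fingers": [0.015,0.015,0.015,0.015,0.015]
}}

```text
clock: 12.2
position: [458.2, 124.6, 93.3]
ee_rot: [-0.357, 0.934, 0.001, 0.0]
contact_force: [0.2, 0.1, -2.0]
gripper_width: 24.8
```

```bash
python3 st.py
```

```text
12.2 [458.17 124.57  93.35] yaw 0.7295 fix tilt wx,wy -0.0011 0.0 w 24.8 F [ 0.2  0.1 -2. ] [ 0.01  0.04 -0.01]
```

{"fn": "servo_tool", "kwargs": {
  "turn": [
    [0,0,0],
    [0,0,0],
    [0,0,0],
    [0,0,0],
    [0,0,0]
  ],
  "dp": [
    [0,0,-0.002],
    [0,0,-0.002],
    [0,0,-0.002],
    [0,0,-0.002],
    [0,0,0]
  ],
  "fingers": [0.015,0.015,0.015,0.015,0.015]
}}

```text
clock: 12.82
position: [458.2, 124.6, 84.7]
ee_rot: [-0.357, 0.934, 0.001, 0.0]
contact_force: [-0.0, 0.7, -1.9]
gripper_width: 24.9
```

```bash
python3 st.py
```

```text
12.825 [458.15 124.55  84.73] yaw 0.7294 fix tilt wx,wy -0.0011 -0.0 w 24.9 F [-0.   0.7 -1.9] [ 0.05 -0.05  0.03]
```

{"fn": "servo_tool", "kwargs": {
  "turn": [
    [0,0,0],
    [0,0,0],
    [0,0,0],
    [0,0,0],
    [0,0,0]
  ],
  "dp": [
    [0,0,-0.002],
    [0,0,-0.002],
    [0,0,-0.002],
    [0,0,-0.0015],
    [0,0,0]
  ],
  "fingers": [0.015,0.015,0.015,0.015,0.015]
}}

```text
clock: 13.45
position: [458.2, 124.6, 76.7]
ee_rot: [-0.357, 0.934, 0.0, 0.0]
contact_force: [-0.2, -0.5, -1.8]
gripper_width: 24.8
```

```bash
python3 st.py
```

```text
13.45 [458.18 124.57  76.69] yaw 0.7295 fix tilt wx,wy -0.001 -0.0 w 24.8 F [-0.2 -0.5 -1.8] [ 0.   -0.02 -0.02]
```

{"fn": "servo_tool", "kwargs": {
  "turn": [
    [0,0,0],
    [0,0,0],
    [0,0,0],
    [0,0,0],
    [0,0,0]
  ],
  "dp": [
    [0,0,-0.001],
    [0,0,-0.001],
    [0,0,-0.001],
    [0,0,-0.0007],
    [0,0,0]
  ],
  "fingers": [0.015,0.015,0.015,0.015,0.015]
}}

```text
clock: 14.08
position: [458.3, 124.6, 72.8]
ee_rot: [-0.357, 0.934, 0.0, 0.0]
contact_force: [0.3, 0.5, -0.9]
gripper_width: 24.9
```

```bash
python3 st.py
```

```text
14.075 [458.27 124.61  72.85] yaw 0.7296 fix tilt wx,wy -0.0012 0.0002 w 24.9 F [ 0.3  0.5 -0.9] [-0.02  0.   -0.04]
```

{"fn": "servo_tool", "kwargs": {
  "turn": [
    [0,0,0],
    [0,0,0],
    [0,0,0],
    [0,0,0],
    [0,0,0]
  ],
  "dp": [
    [0,0,-0.0007],
    [0,0,-0.0007],
    [0,0,-0.0005],
    [0,0,-0.0003],
    [0,0,0]
  ],
  "fingers": [0.015,0.015,0.015,0.015,0.015]
}}

```text
clock: 14.7
position: [458.3, 124.7, 71.8]
ee_rot: [-0.357, 0.934, 0.0, 0.0]
contact_force: [-1.1, 0.0, -0.7]
gripper_width: 24.6
```

```bash
python3 st.py
```

```text
14.7 [458.28 124.66  71.78] yaw 0.7301 fix tilt wx,wy -0.0011 0.0006 w 24.6 F [-1.1  0.  -0.7] [-0.02  0.31  0.01]
```

{"fn": "servo_tool", "kwargs": {
  "turn": [
    [0,0,0],
    [0,0,0],
    [0,0,0],
    [0,0,0],
    [0,0,0]
  ],
  "dp": [
    [0,0,-0.0008],
    [0,0,-0.0008],
    [0,0,-0.0008],
    [0,0,0],
    [0,0,0]
  ],
  "fingers": [0.015,0.015,0.015,0.015,0.015]
}}

```text
clock: 15.32
position: [458.3, 124.7, 71.8]
ee_rot: [-0.357, 0.934, 0.0, 0.001]
contact_force: [-2.6, 0.1, 2.2]
gripper_width: 24.9
```

```bash
python3 st.py
```

```text
15.325 [458.27 124.65  71.75] yaw 0.7311 fix tilt wx,wy -0.0006 0.0009 w 24.9 F [-2.6  0.1  2.2] [-0.02  0.48 -0.02]
```

{"fn": "servo_tool", "kwargs": {
  "turn": [
    [0,0,0],
    [0,0,0],
    [0,0,0],
    [0,0,0],
    [0,0,0]
  ],
  "dp": [
    [0,0,0],
    [0,0,0],
    [0,0,0],
    [0,0,0],
    [0,0,0]
  ],
  "fingers": [0.03,0.04,0.045,0.045,0.045]
}}

```text
clock: 15.95
position: [459.4, 125.2, 71.3]
ee_rot: [-0.358, 0.934, 0.0, 0.002]
contact_force: [-0.9, 0.3, 0.1]
gripper_width: 45.0
```

{"fn": "servo_tool", "kwargs": {
  "turn": [
    [0,0,0],
    [0,0,0],
    [0,0,0],
    [0,0,0],
    [0,0,0]
  ],
  "dp": [
    [0,0,0.01],
    [0,0,0.02],
    [0,0,0.03],
    [0,0,0.03],
    [0,0,0]
  ],
  "fingers": [0.045,0.045,0.045,0.045,0.045]
}}

```text
clock: 16.58
position: [459.6, 125.1, 166.6]
ee_rot: [-0.358, 0.934, 0.0, 0.003]
contact_force: [0.3, 1.5, -0.4]
gripper_width: 45.0
```

```bash
python3 st.py;python3 - <<'E'
from h import *
d=cam('wrist')
print(search_frame('tube_rotor','wrist')[:1],'pred plate centre',proj(d,np.array([458.2,124.6,67])),proj(d,np.array([458.2+40*np.cos(.73),124.6+40*np.sin(.73),67])),proj(d,np.array([458.2,124.6,97])))
save(d,'w6.png',1.4)
E
```

```text
16.575 [459.61 125.12 166.62] yaw 0.7318 fix tilt wx,wy -0.0021 0.0048 w 45.0 F [ 0.3  1.5 -0.4] [-0.03 -0.01  0.01]
[{'box': [223.3, 150.4, 115.4, 106.4], 'score': 0.56}] pred plate centre [281.52281696 205.32061516] [281.34077583 251.01330341] [281.6588098  219.18465577]
```

View pics/w6.png

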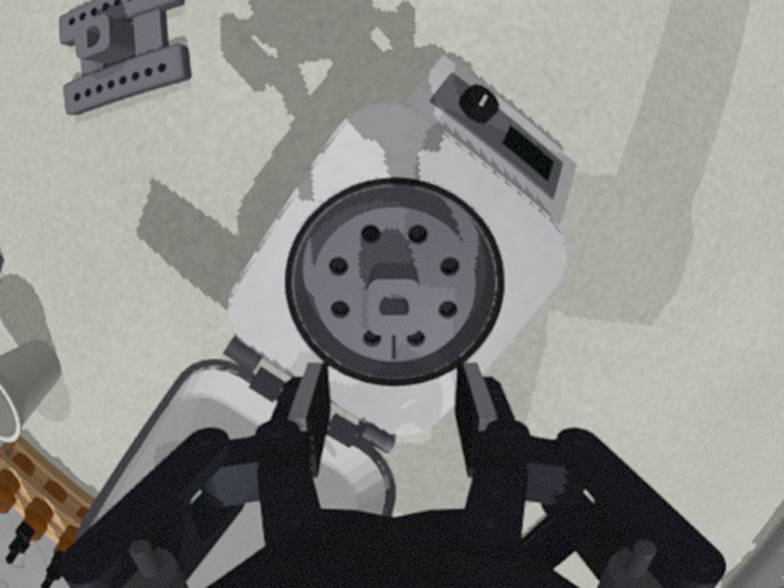

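Run:
```python
from h import *
d=cam('wrist')
P=[onz(d,u/1.4,v/1.4,z) for u,v,z in [(240,350,71),(380,437,71)]];t=P[1]-P[0]
print('hinge pts',P,'yaw',np.arctan2(t[1],t[0])-np.pi/2)
c=np.array([458.2,124.6])
d=cam('top')
for yaw in (.07,.09):
  ex=np.array([np.cos(yaw),np.sin(yaw),0]);ey=np.array([-ex[1],ex[0],0]);h=np.array([*c,71])+88*ex
  for th in np.arange(1.6,2.11,.1):
    f=lambda x,z,y=0:h+ex*(x*np.cos(th)+z*np.sin(th))+ey*y+np.array([0,0,-x*np.sin(th)+z*np.cos(th)])
    print(yaw,round(th,1),'tab',np.round(proj(d,f(-178,5)),1),'topface edge',np.round(proj(d,f(-166,45)),1),'L',np.round(proj(d,f(-80,0,73)),1),np.round(f(-148,45)),np.round(f(-166,45)))
save(d,'t2.png',4,(170,165,110,145))
```

```text
hinge pts [array([545.2505721 ,  79.75477107,  71.        ]), array([535.18346222, 182.6189278 ,  71.        ])] yaw 0.0975573245468353
0.07 1.6 tab [216.  217.4] topface edge [215.6 198.4] L [191.6 227. ] [595. 134. 218.] [596. 134. 236.]
0.07 1.7 tab [215.5 208.6] topface edge [215.4 190.9] L [191.4 223.4] [610. 135. 212.] [612. 135. 230.]
0.07 1.8 tab [215.1 200.2] topface edge [215.4 184. ] L [191.2 219.9] [623. 136. 205.] [627. 136. 222.]
0.07 1.9 tab [214.9 192.3] topface edge [215.6 177.7] L [191.2 216.6] [636. 137. 197.] [642. 137. 214.]
0.07 2.0 tab [214.8 184.8] topface edge [215.9 172.1] L [191.3 213.4] [648. 138. 187.] [656. 138. 203.]
0.07 2.1 tab [214.9 178. ] topface edge [216.4 167.3] L [191.4 210.4] [659. 139. 176.] [668. 139. 192.]
0.09 1.6 tab [215.1 217.5] topface edge [214.2 198.6] L [190.8 227.7] [595. 137. 218.] [595. 137. 236.]
0.09 1.7 tab [214.3 208.8] topface edge [213.9 191.1] L [190.5 224.2] [609. 138. 212.] [612. 138. 230.]
0.09 1.8 tab [213.8 200.4] topface edge [213.8 184.2] L [190.4 220.7] [623. 139. 205.] [627. 140. 222.]
0.09 1.9 tab [213.4 192.4] topface edge [213.8 177.9] L [190.3 217.4] [636. 141. 197.] [642. 141. 214.]
0.09 2.0 tab [213.2 185. ] topface edge [214.1 172.3] L [190.2 214.2] [648. 142. 187.] [655. 142. 203.]
0.09 2.1 tab [213.2 178.2] topface edge [214.4 167.5] L [190.3 211.2] [659. 143. 176.] [668. 144. 192.]
```

{"fn": "servo_tool", "kwargs": {
  "turn": [
    [0,0,0],
    [0,0,-0.16],
    [0,0,-0.16],
    [0,0,-0.16],
    [0,0,-0.15]
  ],
  "dp": [
    [0,0,0.05],
    [0,0,0.05],
    [0,0,0.05],
    [0.02,0,0.02],
    [0.03,0.005,0]
  ],
  "fingers": [0.045,0.03,0.01,0,0]
}}

```text
clock: 17.4
position: [504.4, 127.1, 333.3]
ee_rot: [-0.041, 0.999, 0.002, -0.008]
contact_force: [0.5, 0.4, -0.6]
gripper_width: 0.1
```

{"fn": "servo_tool", "kwargs": {
  "turn": [
    [0,0,0],
    [0,0,0],
    [0,0,0],
    [0,0,0],
    [0,0,0]
  ],
  "dp": [
    [0.05,0.004,0],
    [0.05,0.004,0],
    [0.05,0.004,0],
    [0.03,0,0],
    [0,0,0]
  ],
  "fingers": [0,0,0,0,0]
}}

```text
clock: 18.02
position: [690.4, 139.3, 323.1]
ee_rot: [-0.04, 0.999, -0.0, -0.015]
contact_force: [-0.4, 0.1, 0.1]
gripper_width: -0.1
```

```bash
python3 st.py
```

```text
18.025 [690.38 139.33 323.07] yaw 0.0804 fix tilt wx,wy 0.0016 -0.0302 w -0.1 F [-0.4  0.1  0.1] [0.02 0.01 0.04]
```

{"fn": "servo_tool", "kwargs": {
  "turn": [
    [0,-0.03,0.01],
    [0,0,0],
    [0,0,0],
    [0,0,0],
    [0,0,0]
  ],
  "dp": [
    [0,0.002,-0.02],
    [0,0,-0.05],
    [0,0,-0.045],
    [0,0,-0.01],
    [0,0,0]
  ],
  "fingers": [0,0,0,0,0]
}}

```text
clock: 18.65
position: [687.4, 141.1, 192.9]
ee_rot: [-0.046, 0.999, -0.002, -0.002]
contact_force: [0.2, -0.1, 1.1]
gripper_width: -0.3
```

```bash
python3 st.py;python3 - <<'E'
from h import *
save(cam('scene'),'s2.png',3,(200,80,220,200))
E
```

```text
18.65 [687.41 141.08 192.94] yaw 0.0916 fix tilt wx,wy 0.0042 -0.0034 w -0.3 F [ 0.2 -0.1  1.1] [ 0.04 -0.01  0.03]
```

View pics/s2.png

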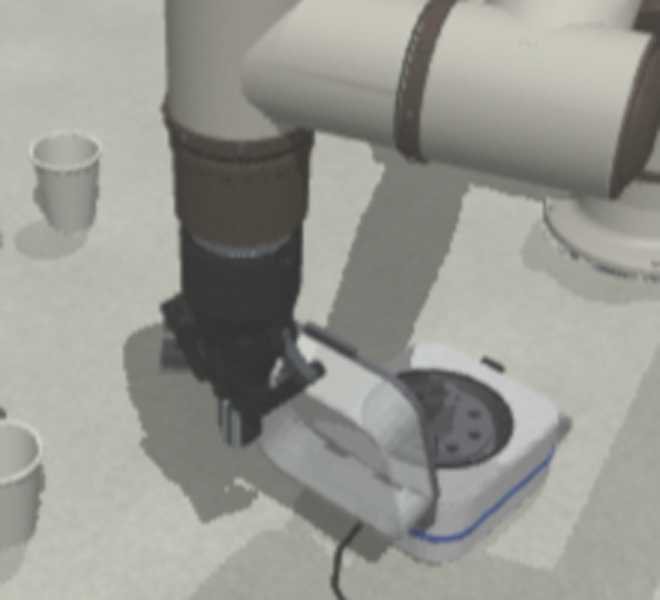

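{"fn": "servo_tool", "kwargs": {
  "turn": [
    [0.004,-0.003,0],
    [0,0,0],
    [0,0,0],
    [0,0,0],
    [0,0,0]
  ],
  "dp": [
    [-0.012,-0.001,0],
    [-0.012,-0.001,0],
    [-0.012,-0.001,0],
    [-0.01,-0.001,0],
    [-0.01,-0.001,0]
  ],
  "fingers": [0,0,0,0,0]
}}

```text
clock: 19.32
position: [633.1, 137.2, 202.1]
ee_rot: [-0.046, 0.999, 0.003, 0.01]
contact_force: [3.2, -0.3, 1.7]
gripper_width: -0.1
```

```bash
python3 st.py
```

```text
19.325 [633.05 137.18 202.12] yaw 0.0928 fix tilt wx,wy -0.006 0.0191 w -0.1 F [ 3.2 -0.3  1.7] [ 0.03 -0.79  0.05]
```

{"fn": "servo_tool", "kwargs": {
  "turn": [
    [0,0.01,0],
    [0,0.005,0],
    [0,0,0],
    [0,0,0],
    [0,0,0]
  ],
  "dp": [
    [-0.01,-0.001,0],
    [-0.01,-0.001,0],
    [-0.01,-0.001,0.001],
    [-0.01,-0.001,0.001],
    [-0.01,-0.001,0.001]
  ],
  "fingers": [0,0,0,0,0]
}}

```text
clock: 19.95
position: [579.8, 131.9, 205.6]
ee_rot: [-0.046, 0.999, 0.003, 0.002]
contact_force: [2.3, 0.8, 3.1]
gripper_width: -0.2
```

```bash
python3 st.py
```

```text
19.95 [579.84 131.89 205.56] yaw 0.0928 fix tilt wx,wy -0.0061 0.0037 w -0.2 F [2.3 0.8 3.1] [ 0.09 -0.66 -0.01]
```

{"fn": "servo_tool", "kwargs": {
  "turn": [
    [-0.003,0.004,0],
    [0,0,0],
    [0,0,0],
    [0,0,0],
    [0,0,0]
  ],
  "dp": [
    [-0.012,0,0.003],
    [-0.012,0,0.002],
    [-0.012,0,0.002],
    [-0.012,-0.001,0.001],
    [-0.012,-0.001,0]
  ],
  "fingers": [0,0,0,0,0]
}}

```text
clock: 20.58
position: [513.5, 129.2, 212.2]
ee_rot: [-0.046, 0.999, 0.001, -0.003]
contact_force: [1.7, 0.2, -0.9]
gripper_width: 0.2
```

```bash
python3 st.py
```

```text
20.575 [513.54 129.15 212.24] yaw 0.0923 fix tilt wx,wy -0.0016 -0.0061 w 0.2 F [ 1.7  0.2 -0.9] [ 0.09 -0.44  0.  ]
```

{"fn": "servo_tool", "kwargs": {
  "turn": [
    [0,-0.006,0],
    [0,0,0],
    [0,0,0],
    [0,0,0],
    [0,0,0]
  ],
  "dp": [
    [-0.011,-0.001,-0.002],
    [-0.011,-0.001,-0.003],
    [-0.01,-0.001,-0.005],
    [-0.009,-0.001,-0.006],
    [-0.007,-0.001,-0.007]
  ],
  "fingers": [0,0,0,0,0]
}}

```text
clock: 21.2
position: [461.3, 123.7, 188.4]
ee_rot: [-0.046, 0.999, 0.001, 0.0]
contact_force: [0.6, 1.1, 1.7]
gripper_width: 0.4
```

```bash
python3 st.py
```

```text
21.2 [461.35 123.72 188.37] yaw 0.0925 fix tilt wx,wy -0.0019 0.0001 w 0.4 F [0.6 1.1 1.7] [ 0.13  0.01 -0.03]
```

{"fn": "servo_tool", "kwargs": {
  "turn": [
    [0,0,0],
    [0,0,0],
    [0,0,0],
    [0,0,0],
    [0,0,0]
  ],
  "dp": [
    [-0.007,0,-0.006],
    [-0.006,0,-0.007],
    [-0.006,0,-0.007],
    [-0.005,0,-0.006],
    [-0.003,0,-0.005]
  ],
  "fingers": [0,0,0,0,0]
}}

```text
clock: 21.82
position: [431.5, 122.8, 154.3]
ee_rot: [-0.046, 0.999, -0.0, -0.001]
contact_force: [-1.0, -0.7, 1.6]
gripper_width: 0.5
```

```bash
python3 st.py
```

```text
21.825 [431.5  122.79 154.27] yaw 0.0922 fix tilt wx,wy 0.0003 -0.0028 w 0.5 F [-1.  -0.7  1.6] [-0.12  0.05 -0.02]
```

{"fn": "servo_tool", "kwargs": {
  "turn": [
    [0,0,0],
    [0,0,0],
    [0,0,0],
    [0,0,0],
    [0,0,0]
  ],
  "dp": [
    [-0.004,0,-0.005],
    [-0.004,0,-0.005],
    [-0.003,0,-0.004],
    [-0.003,0,-0.004],
    [-0.002,0,-0.003]
  ],
  "fingers": [0,0,0,0,0]
}}

```text
clock: 22.45
position: [415.0, 123.3, 131.8]
ee_rot: [-0.046, 0.999, 0.0, -0.001]
contact_force: [0.3, 0.1, 0.5]
gripper_width: -0.4
```

{"fn": "servo_tool", "kwargs": {
  "turn": [
    [0,0,0],
    [0,0,0],
    [0,0,0],
    [0,0,0],
    [0,0,0]
  ],
  "dp": [
    [-0.002,0,-0.003],
    [-0.002,0,-0.002],
    [-0.001,0,-0.002],
    [0,0,-0.002],
    [0,0,-0.001]
  ],
  "fingers": [0,0,0,0,0]
}}

```text
clock: 23.08
position: [409.2, 123.2, 121.0]
ee_rot: [-0.046, 0.999, 0.0, -0.001]
contact_force: [-1.0, 0.8, 1.8]
gripper_width: -0.2
```

```bash
python3 st.py
```

```text
23.075 [409.15 123.17 121.02] yaw 0.0921 fix tilt wx,wy -0.0001 -0.0027 w -0.2 F [-1.   0.8  1.8] [ 0.07  0.14 -0.02]
```

{"fn": "servo_tool", "kwargs": {
  "turn": [
    [0,0,0],
    [0,0,0],
    [0,0,0],
    [0,0,0],
    [0,0,0]
  ],
  "dp": [
    [0,0,-0.0015],
    [0,0,-0.0015],
    [0,0,-0.001],
    [0,0,-0.001],
    [0,0,-0.001]
  ],
  "fingers": [0,0,0,0,0]
}}

```text
clock: 23.7
position: [408.9, 123.0, 115.9]
ee_rot: [-0.046, 0.999, -0.0, -0.002]
contact_force: [-5.6, -0.8, 14.4]
gripper_width: -0.1
```

```bash
python3 st.py
```

```text
23.7 [408.94 122.96 115.91] yaw 0.0927 fix tilt wx,wy 0.001 -0.0036 w -0.1 F [-5.6 -0.8 14.4] [ 0.03  1.62 -0.05]
```

{"fn": "servo_tool", "kwargs": {
  "turn": [
    [0,0,0],
    [0,0,0],
    [0,0,0],
    [0,0,0],
    [0,0,0]
  ],
  "dp": [
    [0,0,-0.001],
    [0,0,-0.001],
    [0,0,0],
    [0,0,0],
    [0,0,0]
  ],
  "fingers": [0,0,0,0,0]
}}

```text
clock: 24.32
position: [409.3, 123.2, 116.1]
ee_rot: [-0.047, 0.999, -0.0, -0.001]
contact_force: [-0.6, 0.6, 1.6]
gripper_width: 0.0
```

```bash
python3 st.py
```

```text
24.325 [409.27 123.22 116.08] yaw 0.0937 fix tilt wx,wy 0.0006 -0.0022 w 0.0 F [-0.6  0.6  1.6] [-0.02  0.16  0.01]
```

Lid is against its stop. Retreat and check.

{"fn": "servo_tool", "kwargs": {
  "turn": [
    [0,0,0],
    [0,0,0],
    [0,0,0],
    [0,0,0],
    [0,0,0]
  ],
  "dp": [
    [0,0,0.01],
    [0,0,0.03],
    [0,0,0.05],
    [0,-0.05,0.04],
    [0,-0.05,0]
  ],
  "fingers": [0,0,0,0,0]
}}

```text
clock: 24.95
position: [410.0, 24.4, 251.0]
ee_rot: [-0.05, 0.999, -0.001, 0.0]
contact_force: [1.9, 0.0, -1.1]
gripper_width: 0.0
```

{"fn": "servo_tool", "kwargs": {
  "turn": [
    [0,0,0],
    [0,0,0],
    [0,0,0],
    [0,0,0],
    [0,0,0]
  ],
  "dp": [
    [0,-0.06,0],
    [0,-0.06,0],
    [0,-0.05,0],
    [0,0,0],
    [0,0,0]
  ],
  "fingers": [0,0,0,0,0]
}}

```text
clock: 25.58
position: [409.3, -153.2, 255.4]
ee_rot: [-0.048, 0.999, -0.001, 0.004]
contact_force: [-0.2, 0.7, 0.1]
gripper_width: 0.1
```

```bash
python3 st.py;python3 - <<'E'
from h import *
a=cv2.resize(cam('scene')['img'][150:290,190:400],None,fx=3,fy=3,interpolation=cv2.INTER_CUBIC)
b=cam('top')['img'][110:330,150:490];b=cv2.resize(b,(0,0),fx=.46,fy=.46)
c=np.zeros((a.shape[0],a.shape[1]+b.shape[1],3),np.uint8);c[:,:a.shape[1]]=a;c[:b.shape[0],a.shape[1]:]=b
print(c.shape);cv2.imwrite('pics/f.png',c[:,:,::-1])
E
```

```text
25.575 [ 409.29 -153.17  255.42] yaw 0.0969 fix tilt wx,wy 0.0021 0.0089 w 0.1 F [-0.2  0.7  0.1] [0.04 0.01 0.03]
(420, 786, 3)
```

View pics/f.png

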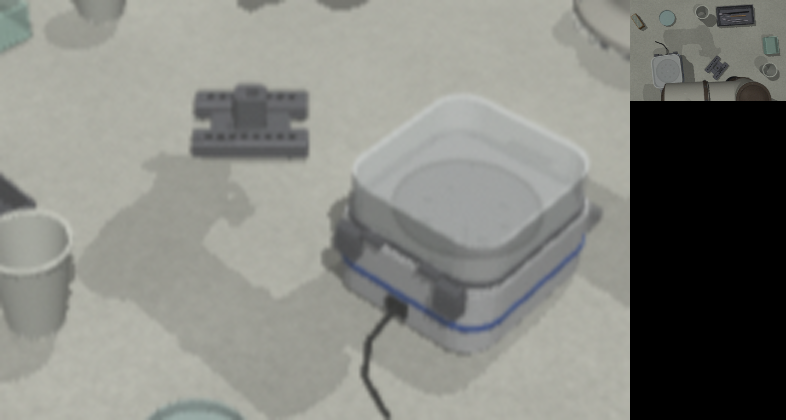

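The lid is fully down on the body, the strip rotor and the other items haven't moved, and the arm is clear. I'm handing the job in.

```bash
python3 -c "
from bench import *
print(job_done())"
```

```text
the job is handed in; nothing more can be done
None
```

The tube rotor is on the spindle, seated on the shoulder, and the clear lid is shut. I handed the job in at about 26 s of the 64 s allowed.

- **Rotor:** I gripped it by the hub and turned it to match the spindle's flat. The flat sat at about 0.73 rad, well off the body's own angle of about 0.09 rad. It went down in small steps with almost no force and stopped within about 0.2 mm of the expected seat height, at about 4 N. After I let go, a close wrist picture showed it level in the bowl, with its hub and index line where predicted.
- **Lid:** I pushed it over from behind and then slowly down from the top. It stopped at 116 mm, the height expected when fully shut, with a peak reading of about 14 N. The last scene picture shows it resting on the body.
- **Rest of the bench:** The strip rotor and the other items visible in the last pictures look undisturbed. The arm was raised and clear of everything. No check failed or disagreed.

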